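Snap the larger sweet-mould box shut

ROBOT

A 6-joint arm with a two-finger parallel gripper is mounted at the origin on the work surface. World frame = base frame: x ahead of the robot, y to its left, z up, the work surface at z = 0. Lengths are in m, angles in rad, forces in N, time in s.
With the tool pointing down it reaches from about 0.35 to 0.975 m from the base axis. Payload 4.9 kg.
Tool frame: the origin (TCP) lies on the centre line of the jaws, within the pads' length; the fingertips stand 8 mm ahead of it and the grasp point (between the pads) lies 11 mm behind it; z points along the fingers, y is the direction in which the jaws open and shut (so a half turn about z gives the same grasp; the last joint's range is limited). The gripper opens to 85 mm and grips with 20 to 120 N. Pads are 22 mm wide; open, the fingers measure 114 mm over their backs; the gripper's body (76 mm by 85 mm) begins 54 mm behind the grasp point. The pads swing forward as they close: fully open they stand 13 mm farther back than shut.
Start: joints at [1.178, 0.053, 1.613, -0, 1.476, -0.119], TCP at [0.169, 0.602, 0.239] pointing down, gripper open.
Joint ranges: [-3.01, 3.01], [-1.01, 2.22], [0.06, 2.58], [-1.02, 4.17], [0.09, 2.62], [-3.14, 3.14]. Speed limits (rad/s): [2.57, 2.57, 3.14, 3.14, 3.14, 3.14].

INTERFACE

Orientations are given as a unit quaternion [w, x, y, z].
In Python, from plant import manip gives the robot as it stands.
- The arm moves only by the tool step_arm, never from a script. Its argument "deltas" is a list of rows, each a list of 7 numbers: the shift along the tool's x, y, z in m, then the turn, a rotation vector about the tool's x, y, z in rad, then the gripper command: -1 is fully open, 1 is shut, values between are in proportion. In form: [[dx, dy, dz, ax, ay, az, hand], ...]. A call has 1 to 20 rows; each row is the pose to reach, as a shift and turn from the pose commanded when the call began, along the tool's axes at that moment; what a row does not reach only later rows make up. A row lasts 1/10 s, in which the tool goes at most 50 mm and 8.59 degrees, less where a joint would pass 70% of its speed; a pose out of reach is approached as far as the arm can. A call with a gripper value outside its range is refused whole. The fingers move at their own pace and stop on an object; the grip force is fixed at half the most. Time passes only in rows, so rows that repeat a pose let the fingers close. It gives the time, the measured TCP pose, the force and the opening at its end, in the units of the state.
- manip.state(): the state, without advancing time (a new reading comes with each control period).
- manip.grab_frame(name): name is "scene" or "top"; returns the picture (480x640x3 uint8, red, green, blue); there is no depth.
- manip.get_calibration(name): a dict with "fov_y" (degrees; the focal length in pixels is half the picture's height over the tangent of half this angle, whatever the lens; pixels are square), "cx", "cy" (the principal point, pixels), "R" (3x3) and "t" (3): a world point X has camera coordinates R X + t. Camera axes: x right, y down, z forward; pixel columns grow to the right and rows downward; lengths in m; the calibration is good to about 2 mm. A picture is of the moment at which its call begins. get_calibration takes no time and is no camera call.
- manip.job_done(): hands the job in, once; it reports no verdict.
The state is a dict: "time": time; "joint_pos": joint angles; "joint_vel": joint speeds; "joint_efforts": joint torques, N m; "tool_pos": TCP position; "tool_rot": TCP orientation; "contact_force": force on the tool from outside, world axes, zero at the start; "ft_torque": the same for the moment, N m; "gripper_width": opening from 0.0 (shut) to 1.0 (fully open).
Only numpy, scipy, OpenCV 4.12 (cv2) and the standard library are available. Lean on these libraries where they do the work, as an engineer would, in place of code of your own. Each camera call takes 0.05 s, during which the arm holds its last target.

TASK

Shut the lid of the larger of the two white lidded boxes, the one with six sweets in it, pressing it down until it snaps past its spring catch and stays fully closed. Leave the smaller box, with four sweets, standing open as it is.

Things in the scene. Friction and masses are not known exactly. Their poses are not given: they have to be found in the camera images.
- case: the larger box: white plastic, fixed to the table, 115 mm deep (x), 160 mm wide (y), 55 mm tall; blue mould with six round sweets inside. Origin at the centre of its underside; x points to the hinge side, z up. In the middle of the front (-x) side is a 36 mm wide steel spring catch, its roller head just outside the lid's front edge and rising 74 mm above the table.
- case_lid (a joint): lid angle of the larger box, rad: 0 shut, grows as it opens upward; starts 0.5 to 1.0. The stiff hinge holds the lid where it is left (about 2 N at the front edge moves it). At about 0.14 the front edge rests on the catch; about 9 to 12 N down at case_press (more nearer the hinge) snaps it past; below about 0.05 it goes to 0 by itself.
- case_press (a point): point to press, on the outer face of the larger box's lid (6 mm panel), mid-width, 90 mm from the hinge axis, 25 mm short of the 10 mm thick rolled front edge; it moves with the lid. z axis: the lid's outward normal; x axis: from front edge to hinge; y axis: along the hinge. With the lid shut it is 63 mm above the table.
- case_hinge (a point): middle of the larger box's hinge axis, on the far side or towards either side (box yaw within 1.6 rad), 60 mm above the table; axes as for case_press (it turns with the lid).
- tin_press (a point): the same kind of point on the lid of the smaller box (85 mm deep, 90 mm wide, 55 mm tall, same make, four smaller sweets inside, likewise half open): 60 mm from its hinge axis, 25 mm short of its front edge. This box is to be left alone.
Mind the look-alikes: they are no part of the job. Leave any orange or turquoise look-alike of the case alone.

How it is judged:
At the end, for the whole second after the job is handed in: The larger box's lid is snapped shut (within 0.03 rad of fully closed) and stays so; the smaller box's lid is still where it was, within 15 mm (value of joint case_lid below 0.03 rad and distance of tin_press from where it was at the start of the episode below 0.015 m); the robot touches nothing.
It fails at once if the smaller box's lid is moved by more than 15 mm (distance of tin_press from where it was at the start of the episode above 0.015 m).
It also fails if it takes over 34 s, if anything falls off the work surface, if the arm or the gripper's body presses on something with over 40 N, if the wrist force passes 120 N, or if a joint passes its speed limit or range.

## Working session

There is one attempt and no reset: what is moved stays moved. The work goes in short steps, Python scripts to look and compute and a tool call to move; the robot and the scene stay as the last step left them, time stands still between calls to the robot, and variables do not carry over. Pictures are saved under pics/ and viewed, and the job is handed in when it is done.

Besides the shell and the picture viewer there is one more tool, called after ">>>" as a command line: name --pt "numbers of a row" for each row, then --argument value for the rest. step_arm: Moves the arm, as the interface text tells. Its arguments: {"type":"object","properties":{"deltas":{"type":"array"}},"required":["deltas"]}

```bash
mkdir -p pics; python3 - <<'E'
from plant import manip
import cv2
for n in("scene","top"):
    im=manip.grab_frame(n); cv2.imwrite(f"pics/{n}0.png",im[:,:,::-1])
    c=manip.get_calibration(n); print(n,c)
print(manip.state())
E
```

```text
scene {'fov_y': 50.14912719447287, 'cx': 313.98917959122645, 'cy': 245.9809002806509, 'R': array([[-0.07615726,  0.99702562, -0.01183173],
       [ 0.75608474,  0.05000917, -0.6525603 ],
       [-0.65002764, -0.05864299, -0.75764442]]), 't': array([ 0.04650573, -0.30508607,  1.4256798 ])}
top {'fov_y': 43.11845867789306, 'cx': 327.1913596707361, 'cy': 234.18953828901942, 'R': array([[ 0.02757867, -0.99955894,  0.01101516],
       [-0.98491195, -0.02905456, -0.17059979],
       [ 0.17084459, -0.00614404, -0.98527883]]), 't': array([-0.04713284,  0.50085137,  1.21833823])}
{'time': 0.1, 'joint_pos': array([ 1.17799641e+00,  5.33211676e-02,  1.61416086e+00, -4.95052254e-07,
        1.47597789e+00, -1.18997981e-01]), 'joint_vel': array([-0.00151041, -0.00053134, -0.00370198,  0.00020296,  0.00174302,
       -0.00115996]), 'joint_efforts': array([ 3.92934071e-04, -3.94905996e+01, -3.71363461e+01, -1.61033208e-04,
        3.99291515e-03,  6.82165876e-06]), 'tool_pos': array([0.16878467, 0.60121246, 0.23816464]), 'tool_rot': array([-2.36077619e-04,  1.36473657e-01,  9.90643260e-01, -9.03289990e-04]), 'contact_force': array([-0.40999122, -0.7574544 ,  0.26447412]), 'ft_torque': array([-0.01765005, -0.01433857, -0.01291468]), 'gripper_width': 0.9976587914506394}
```

View pics/scene0.png

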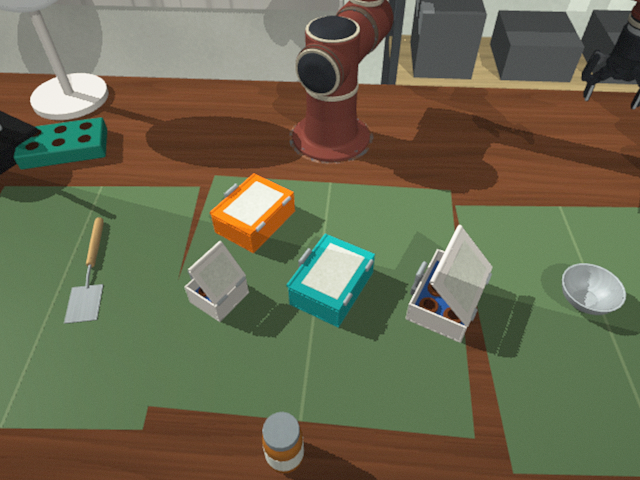

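View pics/top0.png

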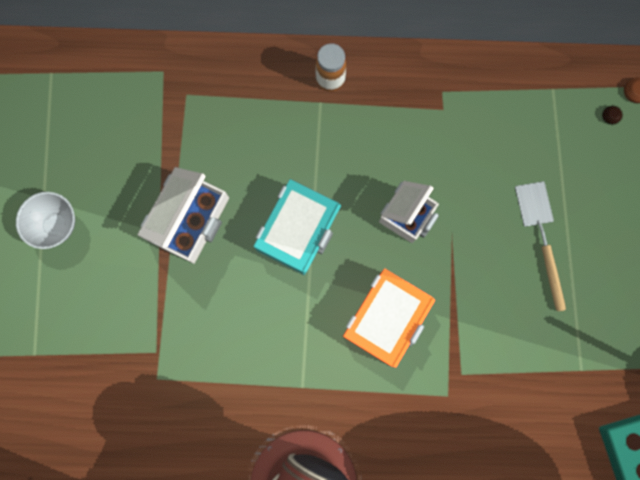

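The larger box is at about (185,215) in top and (450,285) in scene, with its catch at (212,230) top. The small box is at (410,210) top. I'll zoom in for corners.

```bash
python3 - <<'E'
import cv2
a=cv2.imread("pics/top0.png")[155:275,125:245]; b=cv2.imread("pics/scene0.png")[215:350,395:505]
cv2.imwrite("pics/zt.png",cv2.resize(a,(600,600),interpolation=cv2.INTER_CUBIC))
cv2.imwrite("pics/zs.png",cv2.resize(b,None,fx=4.4,fy=4.4,interpolation=cv2.INTER_CUBIC))
E
```

```text
(no output)
```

View pics/zt.png

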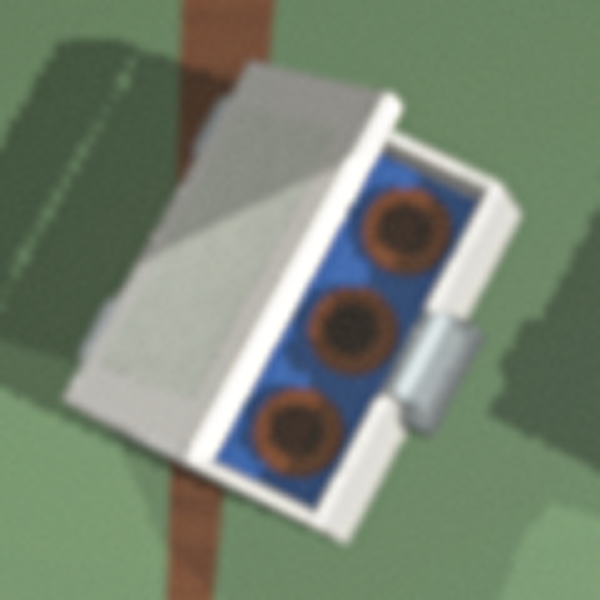

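View pics/zs.png

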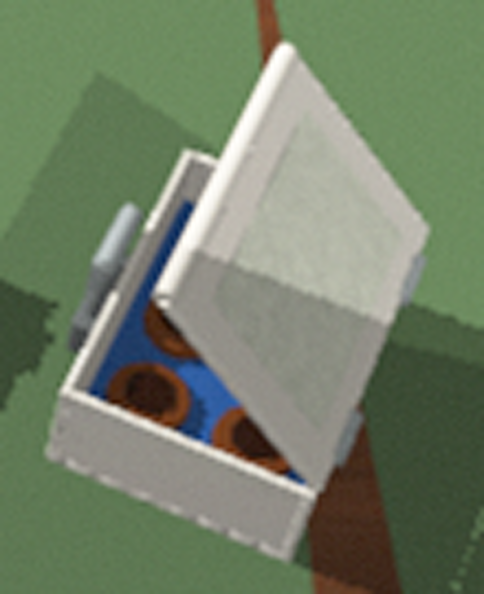

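```bash
cat > h.py <<'E'
import numpy as np,cv2
from plant import manip
def cam(n):
    c=manip.get_calibration(n); f=240/np.tan(np.radians(c['fov_y']/2))
    K=np.array([[f,0,c['cx']],[0,f,c['cy']],[0,0,1]]); return K,c['R'],c['t']
def P(n):
    K,R,t=cam(n); return K@np.c_[R,t]
def proj(n,X):
    x=P(n)@np.r_[X,1]; return x[:2]/x[2]
def plane(n,uv,z):
    K,R,t=cam(n); C=-R.T@t; d=R.T@np.linalg.solve(K,[*uv,1]); return C+d*(z-C[2])/d[2]
def tri(a,b):
    X=cv2.triangulatePoints(P("top"),P("scene"),np.array(a,float),np.array(b,float)).ravel(); X=X[:3]/X[3]
    return X,np.linalg.norm(proj("top",X)-a),np.linalg.norm(proj("scene",X)-b)
E
python3 - <<'E'
from h import *
T=lambda u,v:(125+u/5-.4,155+v/5-.4)
S=lambda u,v:(395+u/4.4-.4,215+v/4.4-.4)
pts={}
for k,a,b in [("Hhi",(250,62),(318,490)),("Hlo",(65,400),(428,232)),("Fhi",(395,98),(165,300)),("Flo",(198,463),(288,45)),("catchtop_hi",(480,330),(75,325)),("boxfronthi",(490,190),(68,390))]:
    r=tri(T(*a),S(*b)); pts[k]=r[0]; print(k,r[0].round(4),r[1:])
n=np.linalg.norm
print("width",n(pts["Hhi"]-pts["Hlo"]),n(pts["Fhi"]-pts["Flo"]),"depth",n(pts["Hhi"]-pts["Fhi"]),n(pts["Hlo"]-pts["Flo"]))
H=(pts["Hhi"]+pts["Hlo"])/2;F=(pts["Fhi"]+pts["Flo"])/2
d=F-H; print(H,F,"angle",np.arctan2(d[2],n(d[:2])),"yaw front",np.degrees(np.arctan2(d[1],d[0])))
w=pts["Hlo"]-pts["Hhi"]+pts["Flo"]-pts["Fhi"]; print("yaw w",np.degrees(np.arctan2(w[1],w[0])))
# ray checks at box rim z=.055 with top
for uv in [(350,545),(320,515),(522,210),(490,185)]: print(uv,plane("top",T(*uv),.055))
E
```

```text
Hhi [0.6319 0.2884 0.0591] (np.float64(0.3786249366638084), np.float64(0.5928945154759729))
Hlo [0.4872 0.3548 0.0576] (np.float64(0.077046525826516), np.float64(0.10757867241254482))
Fhi [0.5968 0.2121 0.1389] (np.float64(0.3451757937469009), np.float64(0.5235771352844901))
Flo [0.451  0.2775 0.14  ] (np.float64(0.19824528502669853), np.float64(0.26694801330084))
catchtop_hi [0.5277 0.1937 0.025 ] (np.float64(0.40551752570418237), np.float64(0.5843195047394873))
boxfronthi [0.5822 0.1869 0.0508] (np.float64(0.35967079213568376), np.float64(0.5404538674280919))
width 0.15921505548249892 0.1597592249381176 depth 0.11582673776532144 0.1187046872601478
[0.55955495 0.32158853 0.05835688] [0.52388873 0.24479491 0.13948414] angle 0.7640220095635386 yaw front -114.91215676171466
yaw w 155.60766622809086
(350, 545) [0.4312748 0.2353501 0.055    ]
(320, 515) [0.44321438 0.24834483 0.055     ]
(522, 210) [0.5731173 0.173195  0.055    ]
(490, 185) [0.58336569 0.18705661 0.055     ]
```

Triangulated lid is 159–160 mm × 116–119 mm with the hinge at z≈58 mm. These match the given 160 / 115 / 60 mm. The lid angle is about 0.76 rad. Next I'll plan the moves.

```bash
cat >> h.py <<'E'
from scipy.spatial.transform import Rotation as Ro
H=np.array([.5595,.3216]); yaw=np.radians(-114.6); D=np.array([np.cos(yaw),np.sin(yaw)])
def target(s,ztip):  # s: distance of tip centre from hinge axis
    p=H+D*s; return np.r_[p,ztip+.008]
z=np.array([0,0,-1.]); 
def Rt(sgn):
    y=sgn*np.r_[-D[1],D[0],0]; return np.c_[np.cross(y,z),y,z]
def delta(p):
    st=manip.state(); q=st['tool_rot']; R=Ro.from_quat([q[1],q[2],q[3],q[0]])
    best=min((( R.inv()*Ro.from_matrix(Rt(g))).as_rotvec() for g in(1,-1)),key=np.linalg.norm)
    return R.inv().apply(p-st['tool_pos']).round(4),best.round(3)
def profile(th,r=.09):
    zz=.060+r*np.sin(th)+.003*np.cos(th); s=r*np.cos(th)-.003*np.sin(th)-.011*min(1,th/.3); return s,zz
E
python3 - <<'E'
from h import *
print(delta(target(.052,.232)))
for th in(.8,.7,.6,.5,.4,.3,.2,.15,.1,0): print(th,profile(th))
E
```

```text
(array([-0.4437, -0.2149, -0.0015]), array([-1.000e-03, -1.000e-03, -1.415e+00]))
0.8 (np.float64(0.049551535568546315), np.float64(0.12665216830899856))
0.7 (np.float64(0.0559031437938909), np.float64(0.12027411841324566))
0.6 (np.float64(0.061586277921685945), np.float64(0.11329382945028221))
0.5 (np.float64(0.06654415395432094), np.float64(0.10578104616004938))
0.4 (np.float64(0.0707272344333337), np.float64(0.09781083378978721))
0.3 (np.float64(0.07409372340132052), np.float64(0.08946282806689738))
0.2 (np.float64(0.08027665067999323), np.float64(0.08082043950507922))
0.15 (np.float64(0.083041082616823), np.float64(0.07641574515643206))
0.1 (np.float64(0.08558420795841518), np.float64(0.0719700199940486))
0 (np.float64(0.09), np.float64(0.063))
```

>>> step_arm --pt "-0.444 -0.215 0 0 0 1.727 1" --pt "-0.444 -0.215 0 0 0 1.727 1" --pt "-0.444 -0.215 0 0 0 1.727 1" --pt "-0.444 -0.215 0 0 0 1.727 1" --pt "-0.444 -0.215 0 0 0 1.727 1" --pt "-0.444 -0.215 0 0 0 1.727 1" --pt "-0.444 -0.215 0 0 0 1.727 1" --pt "-0.444 -0.215 0 0 0 1.727 1" --pt "-0.444 -0.215 0 0 0 1.727 1" --pt "-0.444 -0.215 0 0 0 1.727 1" --pt "-0.444 -0.215 0 0 0 1.727 1" --pt "-0.444 -0.215 0 0 0 1.727 1" --pt "-0.444 -0.215 0 0 0 1.727 1" --pt "-0.444 -0.215 0 0 0 1.727 1" --pt "-0.444 -0.215 0 0 0 1.727 1" --pt "-0.444 -0.215 0 0 0 1.727 1"

```text
time: 1.7
tool_pos: [0.538, 0.275, 0.2393]
tool_rot: [0.0, 0.841, 0.541, -0.0]
contact_force: [0.4, 0.6, 0.4]
gripper_width: -0.001
```

```bash
python3 - <<'E'
from h import *
st=manip.state(); print(st['time'],st['tool_pos'],st['contact_force'],st['gripper_width'],delta(target(.052,.232)))
q=st['tool_rot']; R=Ro.from_quat([q[1],q[2],q[3],q[0]]).as_matrix(); print(R.round(3), R.T@np.r_[D,0])
cv2.imwrite("pics/s1.png",manip.grab_frame("scene")[:,:,::-1])
E
```

```text
1.7 [0.53801968 0.27495103 0.23926184] [0.37366861 0.63829235 0.42204134] -0.0013035138041238143 (array([-0.0006,  0.0001, -0.0007]), array([-0.   ,  0.   ,  0.001]))
[[ 0.416  0.91  -0.   ]
 [ 0.91  -0.416 -0.   ]
 [-0.    -0.    -1.   ]] [-9.99999773e-01 -6.67438440e-04  9.48828973e-05]
```

View pics/s1.png

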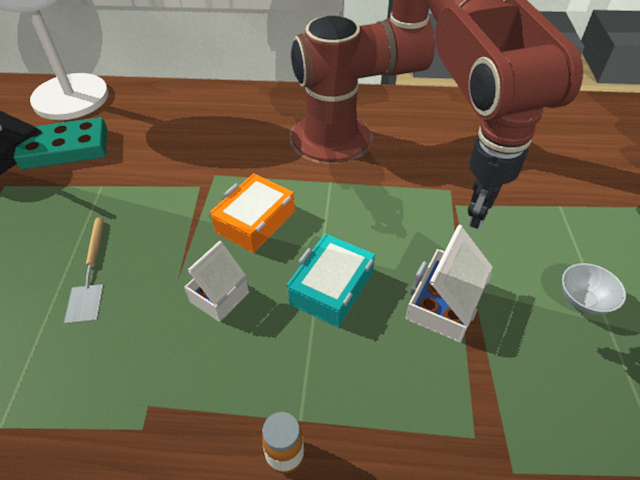

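The closed fingertips are above the larger box's lid at about (477,222). The lids are unmoved. Now I'll fold the lid down along its arc.

>>> step_arm --pt "0.001 0 0.04 0 0 0 1" --pt "0.002 0 0.08 0 0 0 1" --pt "0.002 0 0.095 0 0 0 1" --pt "0.002 0 0.105 0 0 0 1" --pt "-0.001 0 0.108 0 0 0 1" --pt "-0.004 0 0.111 0 0 0 1" --pt "-0.007 0 0.1145 0 0 0 1" --pt "-0.0095 0 0.118 0 0 0 1" --pt "-0.012 0 0.122 0 0 0 1" --pt "-0.0145 0 0.1255 0 0 0 1" --pt "-0.0165 0 0.1295 0 0 0 1" --pt "-0.0185 0 0.1335 0 0 0 1" --pt "-0.0205 0 0.138 0 0 0 1" --pt "-0.022 0 0.142 0 0 0 1" --pt "-0.025 0 0.146 0 0 0 1" --pt "-0.025 0 0.146 0 0 0 1"

```text
time: 3.35
tool_pos: [0.527, 0.2515, 0.0921]
tool_rot: [-0.0, 0.842, 0.54, -0.001]
contact_force: [0.3, 0.2, 0.2]
gripper_width: 0.001
```

```bash
python3 - <<'E'
from h import *
st=manip.state(); print(st['time'],st['tool_pos'],st['contact_force'],st['ft_torque'])
cv2.imwrite("pics/s2.png",cv2.resize(manip.grab_frame("scene")[150:350,350:590,::-1],None,fx=3,fy=3))
E
```

```text
3.35 [0.52703114 0.25153686 0.09214632] [0.30277544 0.15235362 0.15956447] [ 0.02620355 -0.00741235  0.0331634 ]
```

View pics/s2.png

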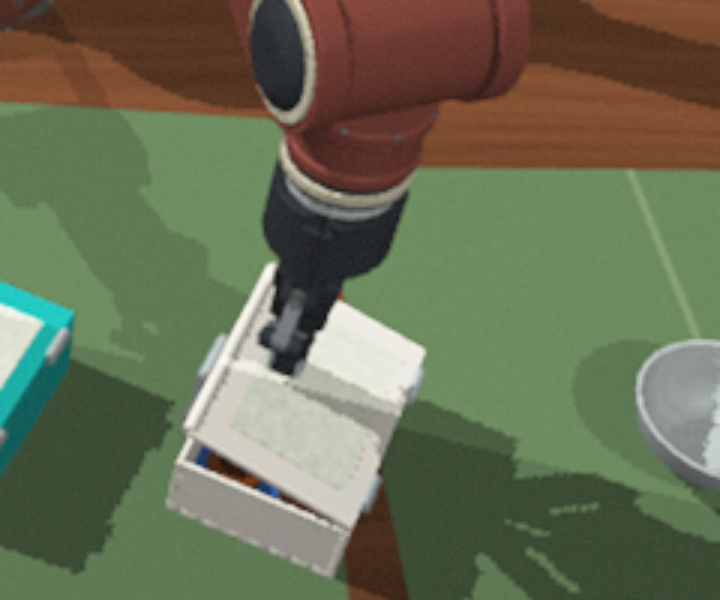

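The lid has folded to about 0.2 rad, with the tip on it near mid-width. I'm continuing onto the catch slowly.

>>> step_arm --pt "-0.003 0 0.002 0 0 0 1" --pt "-0.006 0 0.004 0 0 0 1" --pt "-0.009 0 0.006 0 0 0 1" --pt "-0.011 0 0.008 0 0 0 1" --pt "-0.011 0 0.009 0 0 0 1" --pt "-0.011 0 0.01 0 0 0 1" --pt "-0.011 0 0.011 0 0 0 1" --pt "-0.011 0 0.012 0 0 0 1"

```text
time: 4.2
tool_pos: [0.5234, 0.2416, 0.0829]
tool_rot: [0.0, 0.842, 0.54, -0.001]
contact_force: [-3.7, -2.9, 11.2]
gripper_width: -0.001
```

>>> step_arm --pt "0 0 0.001 0 0 0 1" --pt "0 0 0.002 0 0 0 1" --pt "0 0 0.003 0 0 0 1" --pt "0 0 0.004 0 0 0 1" --pt "0 0 0.005 0 0 0 1" --pt "0 0 0.006 0 0 0 1"

```text
time: 4.8
tool_pos: [0.5232, 0.242, 0.075]
tool_rot: [-0.0, 0.842, 0.54, 0.0]
contact_force: [0.1, -0.3, -0.9]
gripper_width: -0.002
```

>>> step_arm --pt "0 0 0.001 0 0 0 1" --pt "0 0 0.002 0 0 0 1" --pt "0 0 0.003 0 0 0 1" --pt "0 0 0.004 0 0 0 1" --pt "0 0 0.005 0 0 0 1"

```text
time: 5.3
tool_pos: [0.5233, 0.2419, 0.0709]
tool_rot: [-0.0, 0.842, 0.54, -0.0]
contact_force: [-4.0, -1.5, 8.5]
gripper_width: -0.003
```

Contact is firm at tip height 0.063, which is the height given for the shut lid. Retracting now.

>>> step_arm --pt "0 0 -0.03 0 0 0 1" --pt "0 0 -0.08 0 0 0 1" --pt "0 0 -0.13 0 0 0 1" --pt "0 0 -0.17 0 0 0 1" --pt "0.04 0 -0.17 0 0 0 1" --pt "0.09 0 -0.17 0 0 0 1" --pt "0.14 0 -0.17 0 0 0 1" --pt "0.18 0 -0.17 0 0 0 1" --pt "0.18 0 -0.17 0 0 0 1" --pt "0.18 0 -0.17 0 0 0 1"

```text
time: 6.3
tool_pos: [0.5982, 0.4061, 0.2391]
tool_rot: [0.0, 0.841, 0.54, -0.001]
contact_force: [-1.2, -0.8, 0.2]
gripper_width: -0.002
```

```bash
python3 - <<'E'
from h import *
st=manip.state(); print(st['time'],st['tool_pos'],st['contact_force'])
a=manip.grab_frame("scene")[200:360,160:500,::-1];b=manip.grab_frame("top")[150:290,120:460,::-1]
cv2.imwrite("pics/f.png",cv2.resize(cv2.vconcat([a,b]),None,fx=1.95,fy=1.95,interpolation=cv2.INTER_CUBIC))
# small box change vs start
o=cv2.imread("pics/scene0.png")[235:325,180:252]; n=cv2.vconcat([a])[35:125,20:92]
print("tin diff",cv2.absdiff(o,n).mean(),cv2.phaseCorrelate(np.float64(o[:,:,1]),np.float64(n[:,:,1])))
E
```

```text
6.3 [0.59815933 0.40605348 0.23911752] [-1.21412868 -0.75332234  0.15290287]
tin diff 2.5320987654320986 ((0.044066805534285436, -0.0840591113752609), 0.9780373645331084)
```

View pics/f.png

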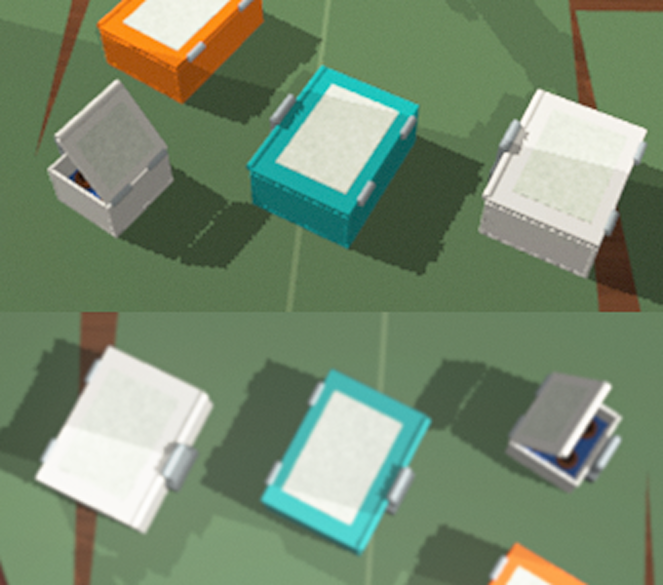

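The larger box's lid lies flat with its seam closed, at top crop (125,440) and scene crop (565,180). The small box still stands open. I'll do one height check, then hand in.

```bash
python3 - <<'E'
from h import *
T=lambda u,v:(120+u/1.95-.25,150+(v-312)/1.95-.25); S=lambda u,v:(160+u/1.95-.25,200+v/1.95-.25)
print("hinge-lo",tri(T(38,478),S(646,128)));print("front-lo",tri(T(143,530),S(541,91)));print("front-hi",tri(T(211,396),S(484,206)))
print(manip.job_done())
E
```

```text
hinge-lo (array([0.48611409, 0.35096207, 0.06199729]), np.float64(0.3661838256579754), np.float64(0.5100818455910097))
front-lo (array([0.43579404, 0.24321946, 0.05394675]), np.float64(2.107235255903982), np.float64(2.821293086884967))
front-hi (array([0.58367466, 0.17964411, 0.04436766]), np.float64(1.00479217031074), np.float64(1.5085523617376664))
the job is handed in; nothing more can be done
None
```

The larger box's lid is shut: I folded it down with the closed fingertips, pressed it past the spring catch, retracted clear and handed the job in at about 6.4 s.

- **Snap:** the force at the press point rose to about 11 N on the catch, then dropped to zero. A further press met firm contact (8.5 N) at 62.9 mm, against the 63 mm given for the shut lid.
- **Pictures:** after retracting, both views show the larger lid flat with its seam closed.
- **Smaller box:** it still stands open. Its picture shifted by less than 0.1 pixel from the start.
- **Weak check:** I also triangulated the shut lid's corners. The hinge corner came out at 62 mm. The two front corners came out low, at 44 and 54 mm, with 1–3 pixel errors. I put this down to poor corner picks on the rounded edge and did not repeat the measurement. They do not suggest the lid is open, but they don't confirm its height either.

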